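# Seat the powder bin's cover and lock it

### The job

The cover of the powder bin sits askew on its rim. Push it home by its edges, without lifting it off the bin and without touching its wing knob, until it lies level in its recess; then first press it right down onto its springy seal and, keeping it down, turn the red wing knob a quarter turn clockwise, so that the tongue underneath catches behind the frame and holds the cover down. Let go, and leave the things round about where they are.

Things in the scene. Friction and masses are not known exactly. Their poses are not given: they have to be found in the camera images.
- bin_rim (a point): Blue powder bin with a dark steel rim, fixed to the worktop: outside 116 mm along its own x (roughly away from the robot), 172 mm along its y (roughly the robot's left), 75 mm high. Point: centre of the mouth at the height of the rim's top, 75 mm above the worktop. The rim is 4 mm thick, round a recess 108 x 164 mm in which the cover belongs.
- seal_mid (a point): Centre of the bin's black rubber seal, at the height of its top, 6 mm below the rim's top, in the recess. It is sprung: it starts to sink at about 5 N and meets a solid ledge 8 mm down at about 10.5 N; the cover's weight alone does not sink it. The reading is of the unpressed seal.
- lip_mid (a point): Centre of the bin's mouth at the height of the underside of the lips (22 mm below the rim's top). Below the seal the bin's two long sides have inward lips, 20 mm wide and 8 mm thick; between them the mouth is 68 mm wide (along x).
- cover_mid (a point): Loose aluminium cover, 104 (own x) x 160 (own y) x 12 mm, 0.35 kg, rounded edges. Point: centre of the plate. It starts 14 to 24 mm too far to the bin's -y and 5 to 9 mm to its -x, slightly turned, riding on the rim at those sides. At home it lies level, 2 mm play all round, centre at the height of the rim's top; pressed and latched 5 mm lower.
- edge_right (a point): Middle of the cover's short edge on its -y side (robot's right), half-way through the thickness. At home 6 mm of the cover's edges stand above the rim, so that shut fingertips passing 2 to 3 mm above the rim can push it all the way; at the start the edges ride higher.
- edge_near (a point): Middle of the cover's long edge on its -x side (toward the robot), half-way through the thickness; pushed in the same way as the other edge.
- wing: Red wing knob in the middle of the cover: bar 46 mm long (own y), 12 mm thick (x), 6 to 36 mm above the origin, on a black disc of radius 26 mm, 6 mm high, that turns with it. Origin: on its axis at the plate's top face. At the start the bar lies along the cover's y or up to 0.2 rad clockwise of it (from above); it turns clockwise only, to a stop at 1.5 rad, friction 0.04 N m.
- tongue (a point): Middle of the steel cam tongue under the cover, 84 x 14 x 6 mm, on the knob's axis, along the knob's bar. After about 0.7 rad it strikes the long sides' lips (never force it past), 5 mm too high to pass under, unless the cover is pressed 6 to 8 mm down onto its seal. Let go after the turn, the seal lifts it against the lips.
- timer_mid (a point): Bystander: white digital kitchen timer, 66 x 66 x 19 mm. The point is its centre, half-way up.
- white_jar_mid (a point): Bystander: tall white ointment jar with a blue band, 68 mm across, 90 mm high. The point is its centre, half-way up.
- blue_jar_mid (a point): Bystander: small white jar with a blue lid, 50 mm across, 46 mm high. The point is its centre, half-way up.
- red_jar_mid (a point): Bystander: small white jar with a red lid, 45 mm across, 40 mm high. The point is its centre, half-way up.
- beaker_mid (a point): Bystander: glass beaker, 55 mm across, 70 mm high. The point is its centre, half-way up.
- amber_mid (a point): Bystander: amber bottle with a black cap, 48 mm across, 100 mm high. The point is its centre, half-way up.
- porcelain_mortar_mid (a point): Bystander: white porcelain mortar, 114 mm across, 62 mm high. The point is its centre, half-way up.

How it is judged:
On the way:
1. the cover lies home and level in the recess and is pressed well down (6 mm or more) onto its seal, before the knob is turned (horizontal distance between cover_mid and bin_rim below 0.0045 m and angle between cover_mid's own z axis and vertical below 0.02 rad and angle between the y axis of cover_mid and the y axis of bin_rim, either way round below 0.06 rad and z of cover_mid in the frame of bin_rim below -0.006 m and angle between the y axis of wing and the y axis of cover_mid, either way round below 0.6 rad), for 0.1 s.
At the end, for the whole second after the job is handed in: The cover lies in the recess (centre within 4.5 mm of the bin's, level within 0.02 rad, squared within 0.06 rad), held at least 3 mm below its unpressed height by the tongue, the wing knob turned more than 1.2 rad clockwise from the cover's y, all at rest (horizontal distance between cover_mid and bin_rim below 0.0045 m and angle between cover_mid's own z axis and vertical below 0.02 rad and angle between the y axis of cover_mid and the y axis of bin_rim, either way round below 0.06 rad and z of cover_mid in the frame of bin_rim below -0.003 m and angle between the y axis of wing and the y axis of cover_mid, either way round above 1.2 rad and linear speed of wing below 0.01 m/s and angular speed of wing below 0.1 rad/s); the robot touches nothing.
It fails at once if the cover is lifted off the bin (more than 25 mm above its seat) (z of cover_mid in the frame of bin_rim above 0.025 m).
It fails at once if the wing knob is touched by the fingers before the cover is home (contact force between the fingers and wing above 1 N and horizontal distance between cover_mid and bin_rim above 0.006 m).
It fails at once if a bystander is moved more than 20 mm (distance of any of timer_mid, white_jar_mid, blue_jar_mid, red_jar_mid, beaker_mid, amber_mid, porcelain_mortar_mid from where it was at the start of the episode above 0.02 m).
It also fails if it takes over 56 s, if anything falls off the work surface, if the arm or the gripper's body presses on something with over 40 N, if the wrist force passes 120 N, or if a joint passes its speed limit or range.

### The arm

A 6-joint arm with a two-finger parallel gripper is mounted at the origin on a cart in front of the work surface, level with it; the furniture and walls round the work are solid. World frame = base frame: x ahead of the robot, y to its left, z up, the work surface at z = 0. Lengths are in m, angles in rad, forces in N, time in s.
With the tool pointing down it reaches from about 0.4 to 0.925 m from the base axis. Payload 12.5 kg.
Tool frame: the origin (TCP) lies midway between the tips of the shut fingers; the grasp point (between the pads) lies 19 mm behind it; z points along the fingers, y is the direction in which the jaws open and shut (so a half turn about z gives the same grasp; the last joint's range is limited). The gripper opens to 95 mm and grips with 3 to 60 N. Pads are 20 mm wide; open, the fingers measure 119 mm over their backs; the gripper's body (75 mm by 180 mm) begins 59 mm behind the grasp point.
Start: joints at [-1.43, 0.491, 1.559, -0, 1.092, -0.106], TCP at [0.153, -0.606, 0.215] pointing down, gripper open.
Joint ranges: [-3.1, 3.1], [-0.84, 2.19], [0.05, 2.79], [-1.13, 4.28], [0.06, 2.93], [-2.69, 2.69]. Speed limits (rad/s): [2.22, 2.22, 2.79, 3.14, 3.14, 3.14].

### API

Orientations are given as a unit quaternion [x, y, z, w].
In Python, from rig import r gives the robot as it stands.
- The arm moves only by the tool carry_out, never from a script. Its argument "moves" is one flat list of numbers, 5 for each row, row after row: the shift along the tool's x, y, z in mm, then the turn about the tool's z in degrees, then the closure, from 0 (fully open) to 1 (shut). In form: [x, y, z, twist, jaw, x, y, z, twist, jaw, ...]. A call has 1 to 20 rows; each row is the pose to reach, as a shift and turn from the pose commanded when the call began, along the tool's axes at that moment; what a row does not reach only later rows make up. A row lasts 1/12 s, in which the tool goes at most 41.7 mm and 7.16 degrees, less where a joint would pass 70% of its speed; a pose out of reach is approached as far as the arm can. A call with a gripper value outside its range is refused whole. The fingers move at their own pace and stop on an object; "squeeze" is the grip in N (left out, the last holds). Time passes only in rows, so rows that repeat a pose let the fingers close. It gives the time, the measured TCP pose, the force and the opening at its end, in the units of the state.
- r.read_state(): the state, without advancing time (a new reading comes with each control period).
- r.snapshot(name): name is "scene" or "top"; returns the picture (400x640x3 uint8, red, green, blue); there is no depth.
- r.camera_model(name): a dict with "fx", "fy", "cx", "cy" (pixels), "k1" (the pictures are not rectified: a ray, as slopes to the right and down, at radius r is drawn at 1 + k1 r^2 times it, then the intrinsics apply), "view" (4x4, takes a point from world to camera coordinates). Camera axes: x right, y up, looking along -z (the intrinsics and any distortion apply to the point x, -y, -z); pixel columns grow to the right and rows downward; lengths in m; the calibration is good to about 2 mm. A picture is of the moment at which its call begins. camera_model takes no time and is no camera call.
- r.hand_in(): hands the job in, once; it reports no verdict.
The state is a dict: "time_s": time; "joint_positions": joint angles; "joint_vel": joint speeds; "joint_torque": joint torques, N m; "ee_pos": TCP position; "ee_rot": TCP orientation; "ft_force": force on the tool from outside, world axes, zero at the start; "torque": the same for the moment, N m; "grip_width": finger opening in m.
Only numpy, scipy, OpenCV 4.12 (cv2) and the standard library are available. Lean on these libraries where they do the work, as an engineer would, in place of code of your own. Each camera call takes 0.05 s, during which the arm holds its last target.

## Working session

There is one attempt and no reset: what is moved stays moved. The work goes in short steps, Python scripts to look and compute and a tool call to move; the robot and the scene stay as the last step left them, time stands still between calls to the robot, and variables do not carry over. Pictures are saved under pics/ and viewed, and the job is handed in when it is done.

Besides the shell and the picture viewer there is one more tool, called after "Request:" as name(argument=value, ...) on one line, values as JSON. carry_out: Moves the arm, as the interface text tells. Its arguments: {"type":"object","properties":{"moves":{"type":"array","items":{"type":"number"}},"squeeze":{"type":"number"}},"required":["moves"]}

```bash
ls; mkdir -p pics; python3 - <<'E'
from rig import r
import cv2,json
for n in("scene","top"):
    cv2.imwrite(f"pics/{n}0.png",r.snapshot(n)[:,:,::-1]); m=r.camera_model(n); print(n,m)
s=r.read_state();print(s)
E
```

```text
pics
scene {'fx': 376.2297207241796, 'fy': 376.2297207241796, 'cx': 324.43778385668173, 'cy': 198.6696002377268, 'k1': -0.010231905610993125, 'view': array([[-0.73560246, -0.67730731, -0.01199273,  0.46036048],
       [ 0.27077163, -0.31021242,  0.91129083, -0.21420435],
       [-0.62094423,  0.66710049,  0.41158863, -1.07677314],
       [ 0.        ,  0.        ,  0.        ,  1.        ]])}
top {'fx': 484.6868870044541, 'fy': 484.6868870044541, 'cx': 316.1217754584556, 'cy': 189.4726899142492, 'k1': -0.1351451672545628, 'view': array([[-0.02802454, -0.99953524,  0.01199724,  0.05788557],
       [ 0.99870131, -0.02748627,  0.04289743, -0.55538358],
       [-0.04254773,  0.01318384,  0.99900745, -1.36518868],
       [ 0.        ,  0.        ,  0.        ,  1.        ]])}
{'time_s': 0.1, 'joint_positions': array([-1.42960304e+00,  4.91461403e-01,  1.55936845e+00, -6.68422607e-06,
        1.09170860e+00, -1.05652242e-01]), 'joint_vel': array([ 0.00026775, -0.00049454, -0.00297896, -0.00020289, -0.00266049,
       -0.00147629]), 'joint_torque': array([ 2.20934264e-03, -6.13623977e+01, -2.58609027e+01,  6.93385117e-02,
        4.70335793e-02, -3.70623161e-05]), 'ee_pos': array([ 0.15267583, -0.60585078,  0.21415063]), 'ee_rot': array([ 9.92392773e-01,  1.23111168e-01, -1.13678863e-05, -4.72772686e-04]), 'ft_force': array([-0.7696003 ,  0.19306015,  0.45575841]), 'torque': array([-0.00201666, -0.06138119, -0.02935469]), 'grip_width': 0.09516059575692255}
```

View pics/scene0.png

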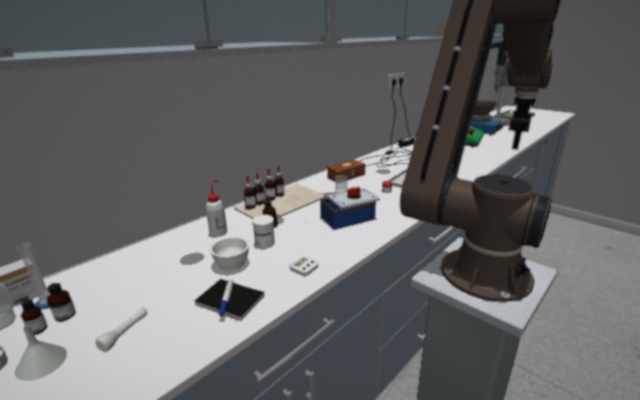

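View pics/top0.png

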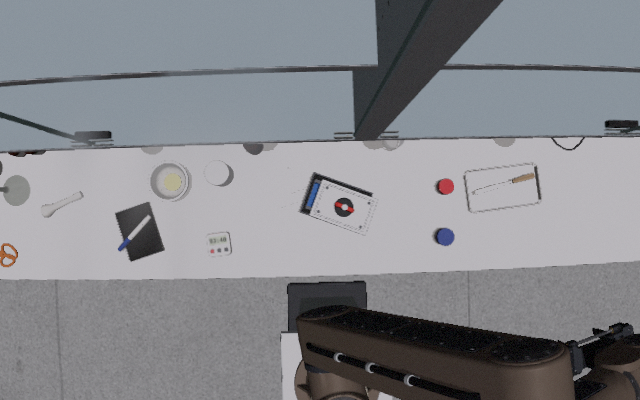

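The top view shows the bin at about (338,205). The cover is shifted right (-y) and toward the robot, and the knob is at (344,207). The jars are at (445,187) and (445,237). I'll zoom in.

```bash
cat > h.py <<'E'
import numpy as np,cv2
from rig import r
def und(m,p):
    d=(np.atleast_2d(np.asarray(p,float))-[m['cx'],m['cy']])/[m['fx'],m['fy']]
    u=d.copy()
    for _ in range(30): u=d/(1+m['k1']*(u**2).sum(1,keepdims=True))
    return u
def ray(n,p):
    m=r.camera_model(n);u=und(m,p);R=m['view'][:3,:3];t=m['view'][:3,3]
    return -R.T@t,(np.c_[u[:,0],-u[:,1],-np.ones(len(u))])@R
def onz(n,p,z):
    o,d=ray(n,p);return o+d*((z-o[2])/d[:,2])[:,None]
def proj(n,P):
    m=r.camera_model(n);c=np.atleast_2d(P)@m['view'][:3,:3].T+m['view'][:3,3]
    u=np.c_[c[:,0],-c[:,1]]/(-c[:,2:]);u=u*(1+m['k1']*(u**2).sum(1,keepdims=True))
    return u*[m['fx'],m['fy']]+[m['cx'],m['cy']]
def crop(n,x0,x1,y0,y1,s,name):
    im=r.snapshot(n)[:,:,::-1];cv2.imwrite(name,cv2.resize(im[y0:y1,x0:x1],None,fx=s,fy=s,interpolation=cv2.INTER_CUBIC));return im
E
python3 - <<'E'
from h import *
crop("top",290,390,165,245,7,"pics/t1.png")
crop("scene",300,400,160,240,7,"pics/s1.png")
print(onz("top",[[344,207]],.1),onz("top",[[445,187]],.04),onz("top",[[445,237]],.046))
E
```

```text
[[ 0.50437331 -0.02914263  0.1       ]] [[ 0.55254445 -0.32056276  0.04      ]] [[ 0.41235708 -0.31381617  0.046     ]]
```

View pics/t1.png

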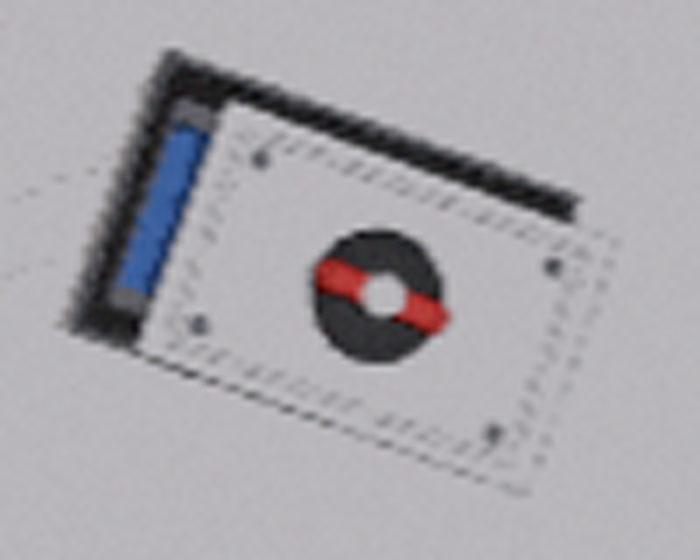

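View pics/s1.png

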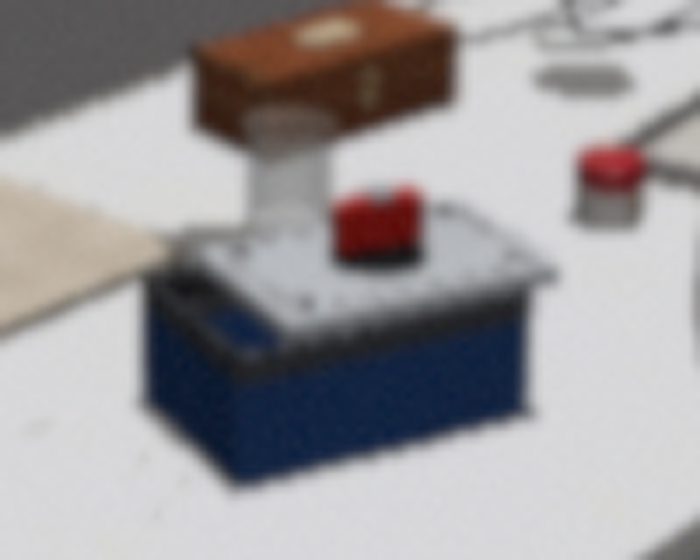

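```bash
python3 - <<'E'
from h import *
c2=lambda p:(np.array(p,float)+.5)/7-.5+[290,165]
rim=onz("top",c2([[170,48],[65,328],[580,197]]),.075)
cov=onz("top",c2([[228,98],[618,238],[527,495],[138,350]]),.084)
print("rim FL NL FR",rim.round(4));print("cov",cov.round(4),cov.mean(0))
im=r.snapshot("top").astype(int)
red=((im[...,0]-im[...,1]>50)).astype(np.uint8);red[:,400:]=0;red[:160]=0;red[250:]=0;red[:,:290]=0
ys,xs=np.nonzero(red);print(len(xs));P=onz("top",np.c_[xs,ys],.117)[:,:2];m=P.mean(0);w,v=np.linalg.eigh(np.cov(P.T));print("wing",m,np.degrees(np.arctan2(*v[:,1][::-1])),P.min(0),P.max(0))
def yaw(d):return np.degrees(np.arctan2(-d[0],d[1]))
for a,b in((0,2),):print("bin y-axis yaw long",yaw(rim[0]-rim[2]),np.linalg.norm(rim[0]-rim[2]))
d=rim[0]-rim[1];print("short",np.degrees(np.arctan2(d[1],d[0])),np.linalg.norm(d))
print("cov yaw",yaw(cov[0]-cov[1]),yaw(cov[3]-cov[2]),np.linalg.norm(cov[0]-cov[1]),np.linalg.norm(cov[0]-cov[3]))
E
```

```text
rim FL NL FR [[ 0.6032  0.048   0.075 ]
 [ 0.496   0.0916  0.075 ]
 [ 0.5411 -0.1094  0.075 ]]
cov [[ 0.5826  0.0264  0.084 ]
 [ 0.5245 -0.1225  0.084 ]
 [ 0.4268 -0.0842  0.084 ]
 [ 0.4868  0.0636  0.084 ]] [ 0.50517478 -0.02917579  0.084     ]
64
wing [ 0.50487797 -0.02744601] 65.55246866657423 [ 0.4905867  -0.05144281] [ 0.51798873 -0.00449648]
bin y-axis yaw long -21.54936494816206 0.16932745199480678
short -22.100992771508604 0.11580197530978024
cov yaw -21.32107651973405 -22.082481642524534 0.1597757599416928 0.10286819089267837
```

Request:
carry_out(moves=[20,-19,0,-7,1,41,-38,0,-14,1,62,-56,0,-21,1,82,-75,0,-28,1,103,-94,0,-36,1,124,-113,0,-43,1,144,-132,0,-50,1,165,-151,0,-57,1,186,-170,0,-64,1,206,-188,0,-72,1,227,-207,0,-79,1,248,-226,0,-86,1,268,-245,0,-93,1,289,-264,0,-101,1,310,-283,0,-108,1,330,-301,0,-115,1,351,-320,0,-122,1,372,-339,0,-129,1,392,-358,0,-137,1,413,-377,0,-144,1], squeeze=30)

```text
time_s: 1.92
ee_pos: [0.4616, -0.1383, 0.2147]
ee_rot: [0.199, 0.98, -0.0, 0.0]
ft_force: [-0.1, 0.6, 0.2]
grip_width: 0.0005
```

Request:
carry_out(moves=[0,0,25,0,1,0,0,50,0,1,0,0,75,0,1,0,0,100,0,1,0,0,120,0,1,0,0,132,0,1,0,0,136,0,1,0,0,136,0,1])

```text
time_s: 2.58
ee_pos: [0.4608, -0.1395, 0.0779]
ee_rot: [0.202, 0.979, 0.0, -0.001]
ft_force: [-0.1, 0.0, 0.1]
grip_width: 0.0002
```

```bash
cat > st.py <<'E'
from h import *
s=r.read_state();p=s['ee_pos'];c=np.array([.518,-.0097]);a=np.radians(-21.8)
ex=np.array([np.cos(a),np.sin(a)]);ey=np.array([-ex[1],ex[0]])
d=p[:2]-c;q=s['ee_rot']
print(s['time_s'],"bin mm",1e3*d@ex,1e3*d@ey,1e3*p[2],"toolx yaw",np.degrees(2*np.arctan2(q[1],q[0])),q,"F",s['ft_force'], "q6",s['joint_positions'][5],"F bin",s['ft_force'][:2]@ex,s['ft_force'][:2]@ey)
E
python3 st.py; python3 -c "
from h import *
crop('scene',280,400,150,240,6,'pics/s2.png')"
```

```text
2.5833 bin mm -4.889278878008164 -141.7552231554928 77.93891348061486 toolx yaw 156.73020887594882 [ 2.01674421e-01  9.79452283e-01  1.43857731e-04 -7.95548549e-04] F [-0.13818806  0.02901625  0.10906002] q6 -1.5957621401570312 F bin -0.13908136039129487 -0.024377427338602826
```

View pics/s2.png

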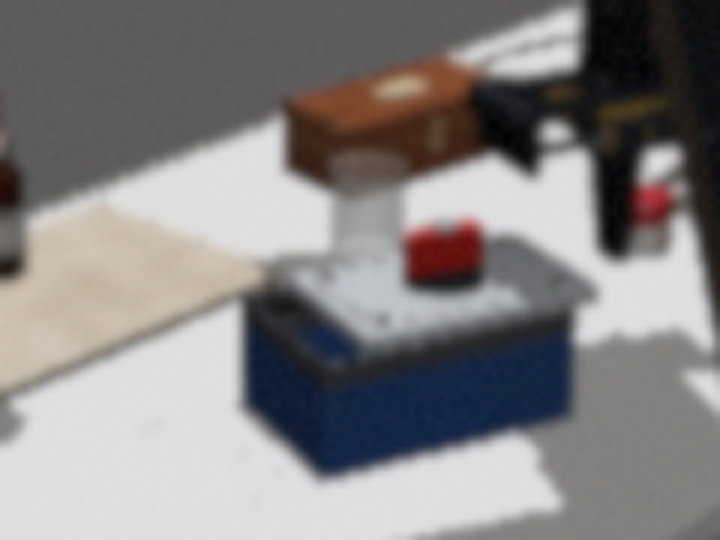

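Request:
carry_out(moves=[0,6,0,-0.7,1,0,12,0,-1.5,1,0,18,0,-1.5,1,0,23,0,-1.5,1,0,25,0,-1.5,1,0,27,0,-1.5,1,0,29,0,-1.5,1,0,31,0,-1.5,1,0,33,0,-1.5,1,0,35,0,-1.5,1,0,37,0,-1.5,1,0,39,0,-1.5,1,0,41,0,-1.5,1,0,42,0,-1.5,1,0,43,0,-1.5,1,0,44,0,-1.5,1,0,45,0,-1.5,1,0,46,0,-1.5,1,0,46,0,-1.5,1])

```text
time_s: 4.22
ee_pos: [0.4794, -0.0972, 0.0786]
ee_rot: [0.189, 0.982, -0.0, 0.0]
ft_force: [-0.3, -1.8, -0.0]
grip_width: 0.0002
```

```bash
python3 st.py; python3 -c "
from h import *
crop('scene',280,400,150,240,6,'pics/s3.png')
crop('top',290,390,165,245,7,'pics/t3.png')"
```

```text
4.2167 bin mm -3.3797574790183567 -95.62233454256732 78.64375146226564 toolx yaw 158.2376427763819 [ 1.88772864e-01  9.82020774e-01 -3.91919575e-05  6.03956926e-05] F [-0.30287284 -1.76132155 -0.01979113] q6 -1.5261172439913104 F bin 0.3728850332530773 -1.7478393314706886
```

View pics/s3.png

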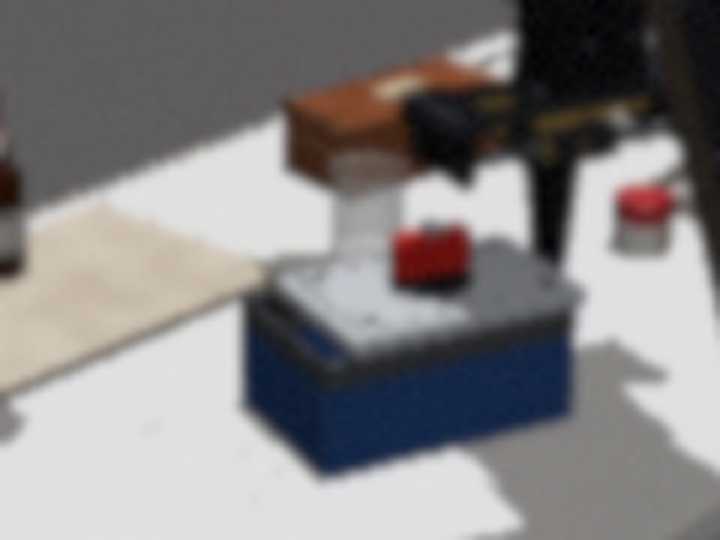

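View pics/t3.png

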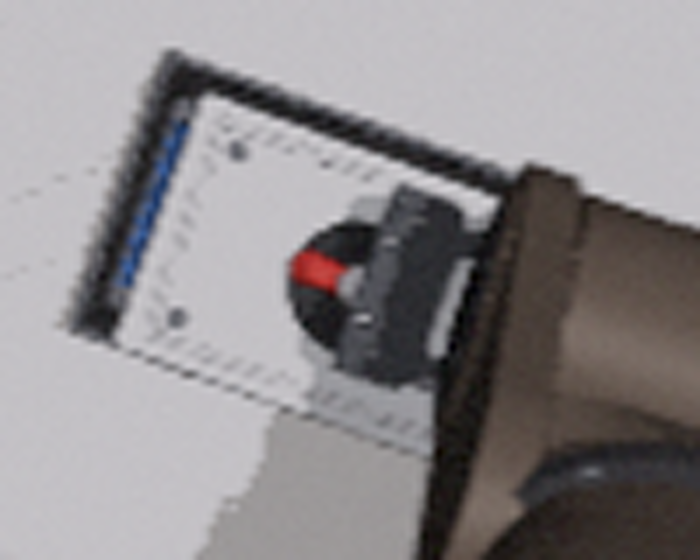

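```bash
cat > bf.py <<'E'
from h import *
c=np.array([.518,-.0097]);a=np.radians(-21.8)
ex=np.array([np.cos(a),np.sin(a)]);ey=np.array([-ex[1],ex[0]])
def bf(P):
    d=P[:,:2]-c;return (1e3*np.c_[d@ex,d@ey]).round(1)
c2=lambda p:(np.array(p,float)+.5)/7-.5+[290,165]
E
python3 -c "
from bf import *
print(bf(onz('top',c2([[205,93],[113,348]]),.081)),bf(onz('top',c2([[228,98],[138,350]]),.081)))"
```

```text
[[ 45.6  66.5]
 [-58.9  65.8]] [[ 46.8  57.5]
 [-56.3  56.5]]
```

Request:
carry_out(moves=[0,1,1,0,1,0,2,1,0,1,0,3,1,0,1,0,4,1,0,1,0,5,1,0,1,0,6,1,0,1,0,7,1,0,1,0,8,1,0,1,0,9,1,0,1,0,10,1,0,1,0,11,1,0,1,0,12,1,0,1,0,12,1,0,1])

```text
time_s: 5.4
ee_pos: [0.4838, -0.086, 0.0776]
ee_rot: [0.189, 0.982, 0.0, 0.0]
ft_force: [-0.3, 0.0, -0.0]
grip_width: 0.0006
```

```bash
python3 st.py; python3 -c "
from h import *
crop('scene',280,400,150,240,6,'pics/s4.png')
crop('top',290,390,165,245,7,'pics/t4.png')"
```

```text
5.4 bin mm -3.4642444647633477 -83.55570222982868 77.5784230860825 toolx yaw 158.22996698364724 [1.88838643e-01 9.82008128e-01 5.12017429e-05 5.31728473e-06] F [-0.31521039  0.01337751 -0.0334737 ] q6 -1.5014955140079749 F bin -0.29763635814503875 -0.1046381721398775
```

View pics/s4.png

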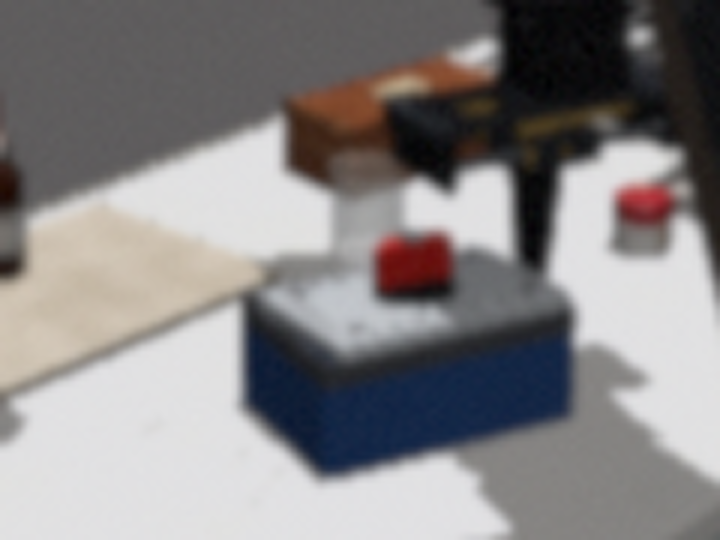

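View pics/t4.png

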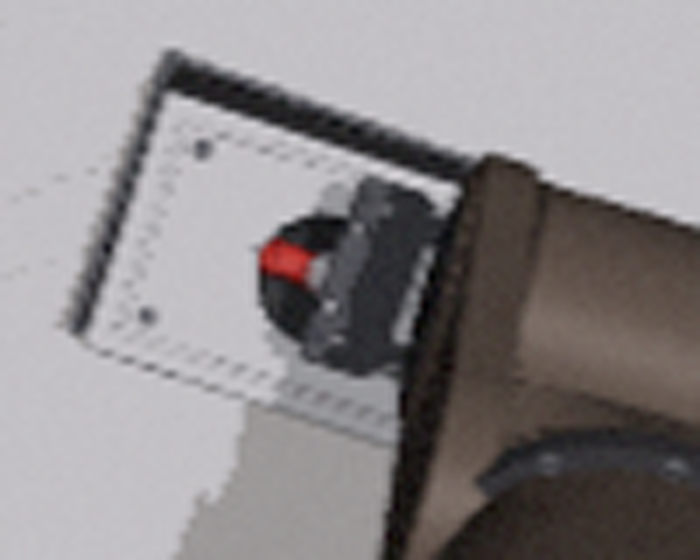

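```bash

python3 -c "
from bf import *
print(bf(onz('top',c2([[168,90],[80,340]]),.081)),bf(onz('top',c2([[168,50],[68,325]]),.075)))"
```

```text
[[ 41.7  80.3]
 [-60.4  78.7]] [[ 56.7  85.7]
 [-56.6  85.2]]
```

Request:
carry_out(moves=[0,-8,0,0,1,0,-15,-5,0,1,0,-15,-25,0,1,0,-15,-50,0,1,20,-10,-60,0,1,45,0,-60,0,1,70,20,-60,0,1,86,45,-60,0,1,88,70,-60,0,1,88,84,-60,0,1,88,84,-40,0,1,88,84,-20,0,1,88,84,-5,0,1,88,84,0,0,1,88,84,0,0,1])

```text
time_s: 6.75
ee_pos: [0.4327, 0.024, 0.077]
ee_rot: [0.189, 0.982, -0.0, -0.001]
ft_force: [0.3, -0.1, -0.7]
grip_width: 0.0005
```

```bash
python3 st.py; python3 -c "
from h import *
crop('scene',280,400,150,240,6,'pics/s5.png')
crop('top',290,390,165,245,7,'pics/t5.png')"
```

```text
6.75 bin mm -91.75758654925266 -0.3695369394929779 76.9892646102169 toolx yaw 158.20478886866525 [ 1.89054304e-01  9.81966086e-01 -1.39542927e-04 -1.02786878e-03] F [ 0.26448485 -0.0550988  -0.68786834] q6 -1.2873775808321266 F bin 0.266032354592897 0.047062715653407916
```

View pics/s5.png

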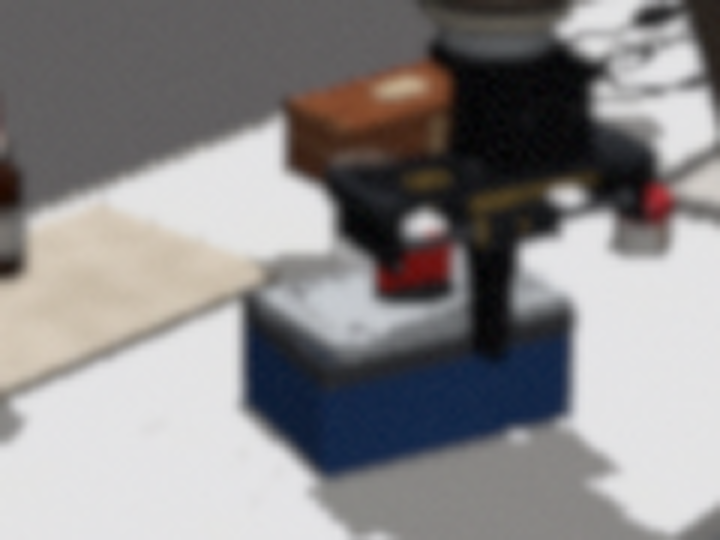

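View pics/t5.png

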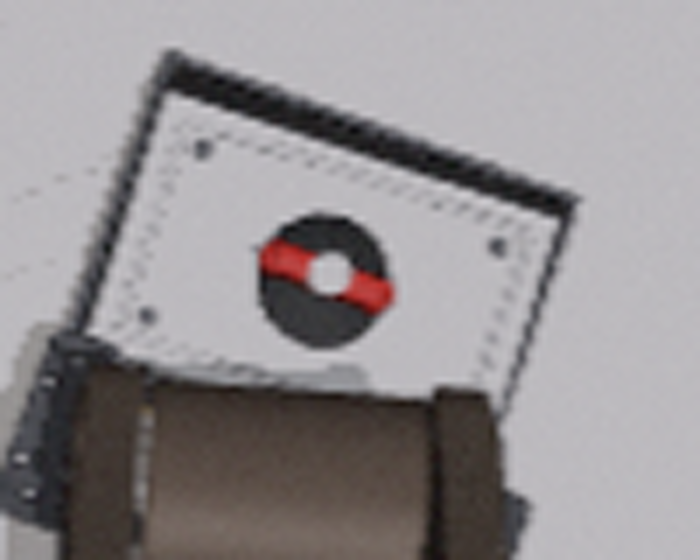

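Request:
carry_out(moves=[-4,0,0,0,1,-8,0,0,0,1,-12,0,0,0,1,-16,0,0,0,1,-18,0,0,0,1,-20,0,0,0,1,-21,0,0,0,1,-22,0,0,0,1,-23,0,0,0,1,-24,0,0,0,1,-25,0,0,0,1,-26,0,0,0,1,-27,0,0,0,1,-28,0,0,0,1])

```text
time_s: 8.02
ee_pos: [0.459, 0.014, 0.0776]
ee_rot: [0.189, 0.982, -0.0, -0.0]
ft_force: [-3.0, 0.4, 2.3]
grip_width: 0.0006
```

```bash
python3 st.py; python3 -c "
from h import *
crop('top',290,390,165,245,7,'pics/t6.png')"
```

```text
8.0167 bin mm -63.61362269166265 0.10052230804830785 77.59672603082008 toolx yaw 158.23096778665476 [ 1.88830058e-01  9.82009733e-01 -8.41898272e-05 -2.93457571e-04] F [-2.95818399  0.40540759  2.25877088] q6 -1.3040709522933585 F bin -2.897187250940417 -0.7221591825932651
```

View pics/t6.png

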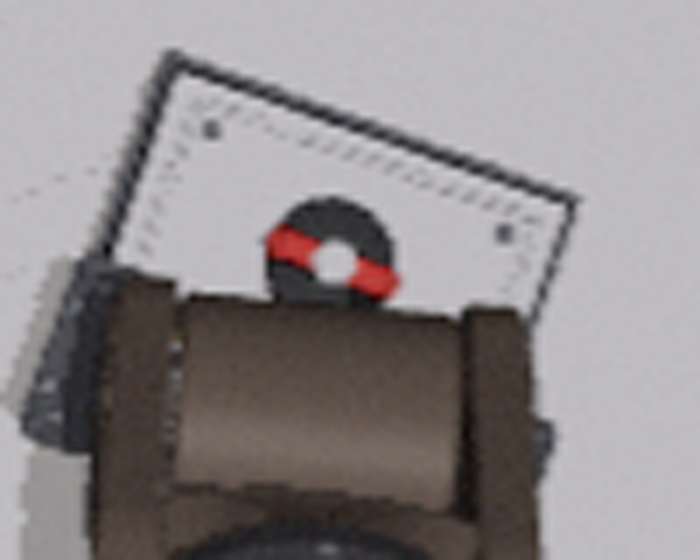

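Request:
carry_out(moves=[-1,0,0,0,1,-1,0,0,0,1,-2,0,0,0,1,-2,0,0,0,1])

```text
time_s: 8.4
ee_pos: [0.4606, 0.0135, 0.0776]
ee_rot: [0.189, 0.982, -0.0, -0.001]
ft_force: [-4.4, 3.2, 2.3]
grip_width: 0.0007
```

```bash
python3 st.py; python3 -c "
from h import *
crop('top',290,390,165,245,7,'pics/t7.png')
crop('scene',280,400,150,240,6,'pics/s7.png')"
```

```text
8.4 bin mm -61.91339642934432 0.18409220251690056 77.55650538719273 toolx yaw 158.23019156033862 [ 1.88836689e-01  9.82008343e-01 -9.53884578e-06 -5.64110113e-04] F [-4.37442374  3.18106328  2.3041934 ] q6 -1.3052706192337815 F bin -5.2429350298022355 1.3290518973201044
```

View pics/t7.png

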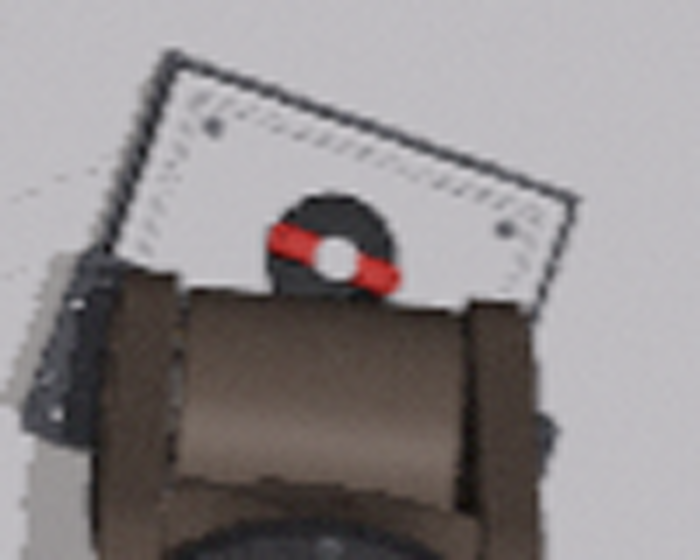

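View pics/s7.png

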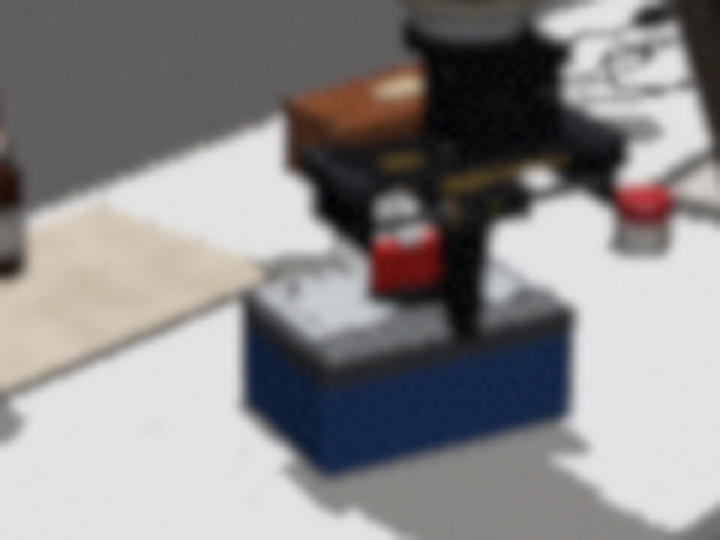

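Request:
carry_out(moves=[6,0,0,0,1,20,0,-5,0,1,30,0,-30,0,1,30,0,-65,0,1,30,-15,-100,0,1,30,-55,-130,0,1,30,-95,-130,0,1,30,-135,-130,0,1,30,-175,-130,0,1,30,-200,-130,0,1,30,-200,-130,0,1])

```text
time_s: 9.42
ee_pos: [0.358, -0.1649, 0.2079]
ee_rot: [0.191, 0.982, -0.001, 0.001]
ft_force: [0.0, -1.1, -0.7]
grip_width: 0.0005
```

```bash
python3 st.py; python3 -c "
from h import *
crop('top',290,390,165,245,7,'pics/t8.png')
crop('scene',300,400,160,240,7,'pics/s8.png')"
```

```text
9.4167 bin mm -90.9731210071061 -203.51620420551774 207.90182562221668 toolx yaw 158.010792143265 [ 1.90716402e-01  9.81644409e-01 -8.22369922e-04  9.11919438e-04] F [ 0.04444949 -1.13283873 -0.70998508] q6 -1.7854550346795146 F bin 0.4619705917908812 -1.0353175956081542
```

View pics/t8.png

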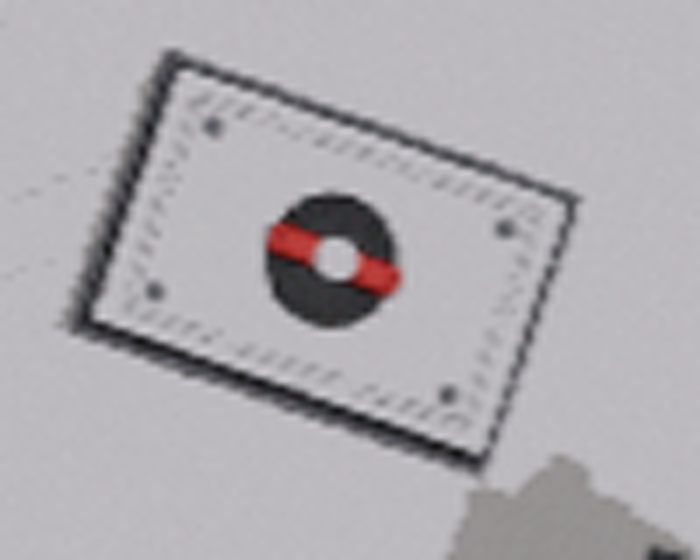

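View pics/s8.png

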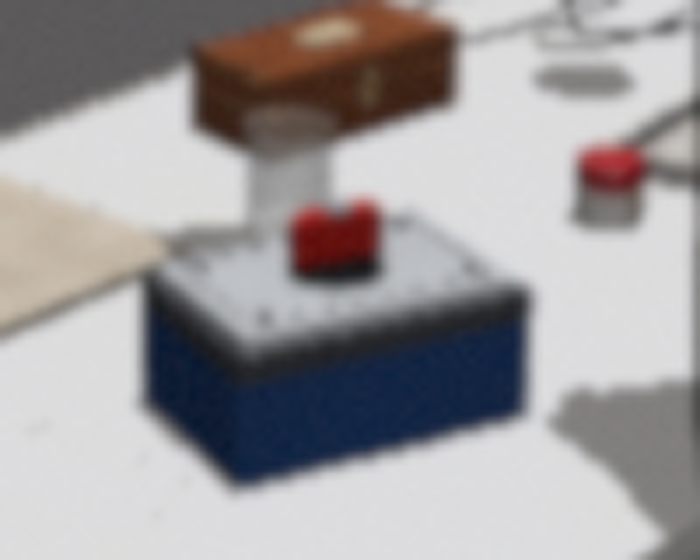

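```bash
cat > meas.py <<'E'
from bf import *
im=r.snapshot("top");b=im[165:245,290:390]
g=cv2.resize(cv2.cvtColor(b,cv2.COLOR_RGB2GRAY),None,fx=7,fy=7,interpolation=cv2.INTER_CUBIC)
for t in (120,135):
    d=(g<t).astype(np.uint8);d[450:,490:]=0
    n,l,s,_=cv2.connectedComponentsWithStats(d)
    k=1+np.argmax(s[1:,2]);m=(l==k).astype(np.uint8)
    cs,h=cv2.findContours(m,cv2.RETR_CCOMP,cv2.CHAIN_APPROX_NONE)
    o=max(cs,key=cv2.contourArea);inn=sorted(cs,key=cv2.contourArea)[-2]
    ro=cv2.minAreaRect(o);ri=cv2.minAreaRect(inn)
    for nm,rr,z in(("rim",ro,.075),("cov",ri,.081)):
        P=onz("top",c2(cv2.boxPoints(rr)),z);q=bf(P);print(t,nm,P.mean(0).round(4),"bin",q.mean(0),rr[2],q.tolist())
R=b.astype(int);ys,xs=np.nonzero(R[...,0]-R[...,1]>50);P=onz("top",np.c_[xs+290,ys+165],.117)[:,:2]
w,v=np.linalg.eigh(np.cov(P.T));vv=v[:,1]*np.sign(v[1,1]);print("wing",P.mean(0),bf(P).mean(0),np.degrees(np.arctan2(vv[1],vv[0])))
E
python3 meas.py
python3 -c "
from bf import *
print(bf(onz('top',c2([[330,261]]),.087)),bf(onz('top',c2([[335,259]]),.117)))
print(bf(onz('top',c2([[213,127],[506,229],[447,396],[154,291]]),.081)))"
```

```text
[[ 1.2 -0.8]] [[ 1.5 -1. ]]
[[ 34.3  59. ]
 [ 36.4 -60.7]
 [-31.9 -61.3]
 [-32.9  58.6]]Traceback (most recent call last):
  File "meas.py", line 9, in <module>
    o=max(cs,key=cv2.contourArea);inn=sorted(cs,key=cv2.contourArea)[-2]
                                      ~~~~~~~~~~~~~~~~~~~~~~~~~~~~~~^^^^
IndexError: list index out of range
```

```bash
python3 - <<'E'
from bf import *
b=r.snapshot("top")[165:245,290:390]
R=b.astype(int);ys,xs=np.nonzero(R[...,0]-R[...,1]>50);P=onz("top",np.c_[xs+290,ys+165],.117)[:,:2]
w,v=np.linalg.eigh(np.cov(P.T));vv=v[:,1]*np.sign(v[1,1]);print("wing",P.mean(0),bf(P).mean(0),np.degrees(np.arctan2(vv[1],vv[0])))
p=onz("top",c2([[272,237],[398,282]]),.117);d=p[0]-p[1];print(np.degrees(np.arctan2(d[1],d[0])),p.mean(0),np.linalg.norm(d))
# scene triangulation of wing top cap
o1,d1=ray("top",c2([[335,259]]));o2,d2=ray("scene",np.array([[338,204]])/7-.43+[300,160])
A=np.c_[d1[0],-d2[0]];s=np.linalg.lstsq(A,o2-o1,rcond=None)[0];print(o1+s[0]*d1[0],o2+s[1]*d2[0])
E
```

```text
wing [ 0.51949102 -0.0101503 ] [1.55396825 0.14126984] 67.54779015209775
68.74566214194114 [ 0.51881577 -0.01113486  0.117     ] 0.05014905397334826
[ 0.51901482 -0.01116102  0.11649922] [ 0.51914484 -0.01105336  0.11649527]
```

Request:
carry_out(moves=[-6,14,0,7,0.65,-13,29,0,13,0.65,-20,44,0,20,0.65,-27,58,0,26,0.65,-34,73,0,33,0.65,-40,87,0,39,0.65,-46,101,0,46,0.65,-53,116,0,52,0.65,-59,130,0,59,0.65,-66,145,0,65,0.65,-72,159,0,71,0.65,-79,174,0,78,0.65,-85,188,0,84,0.65,-92,202,0,90,0.65,-92,202,20,90,0.65,-92,202,40,90,0.65,-92,202,60,90,0.65,-92,202,70,90,0.65,-92,202,73,90,0.65,-92,202,73,90,0.65])

```text
time_s: 11.28
ee_pos: [0.5193, -0.007, 0.1343]
ee_rot: [0.828, 0.561, -0.0, -0.0]
ft_force: [0.5, 0.0, 0.8]
grip_width: 0.033
```

```bash
python3 st.py; python3 -c "
from h import *
print(r.read_state()['ee_pos'],r.read_state()['grip_width'])
crop('scene',300,400,150,230,7,'pics/s9.png')"
```

```text
11.2833 bin mm 0.1831860755009561 2.971794732810498 134.26791326100235 toolx yaw 68.30086111763012 [ 8.27566445e-01  5.61367547e-01 -3.97508989e-04 -3.12566548e-04] F [0.46870686 0.00318836 0.75599257] q6 0.23809332272299918 F bin 0.4340036247344453 0.1770230027495742
[ 0.51927371 -0.00700876  0.13426791] 0.03302395464973235
```

View pics/s9.png

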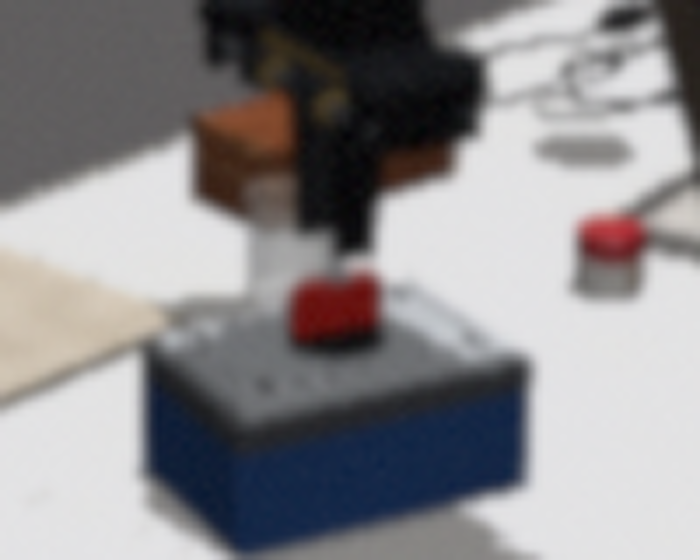

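Request:
carry_out(moves=[-2,1,0,0,0.65,-4,1.2,5,0,0.65,-4,1.2,15,0,0.65,-4,1.2,25,0,0.65,-4,1.2,35,0,0.65,-4,1.2,41,0,0.65,-4,1.2,43,0,0.65,-4,1.2,43,0,0.65])

```text
time_s: 12.0
ee_pos: [0.5187, -0.012, 0.0908]
ee_rot: [0.828, 0.561, -0.001, -0.0]
ft_force: [0.8, -0.6, -0.7]
grip_width: 0.0336
```

```bash
python3 st.py; python3 -c "
from h import *
crop('scene',300,400,150,230,7,'pics/s10.png')"
```

```text
12.0 bin mm 1.4605583823072952 -1.846356805966327 90.75027833711482 toolx yaw 68.23276235354011 [ 8.27899777e-01  5.60875560e-01 -5.85744219e-04 -4.70557508e-04] F [ 0.79313148 -0.62829427 -0.71131634] q6 0.22967649412224467 F bin 0.9697396230581296 -0.28881880245645264
```

View pics/s10.png

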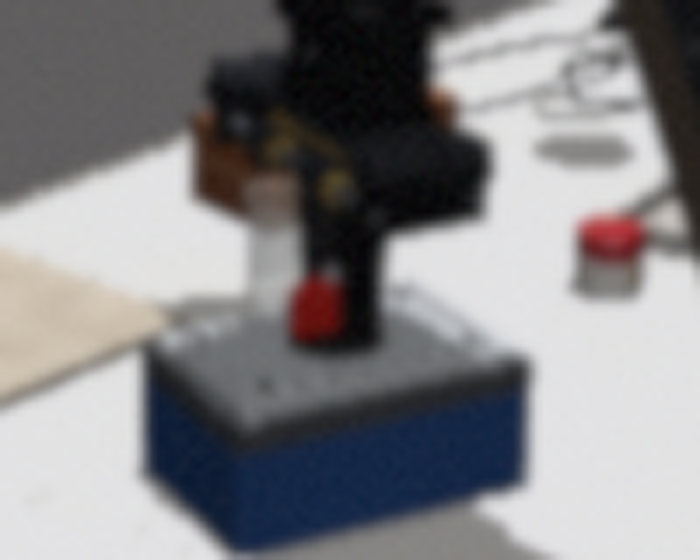

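Request:
carry_out(moves=[1,0,0,0,0.75,1,0,0,0,0.85,1,0,0,0,1,1,0,0,0,1,1,0,0,0,1,1,0,0,0,1], squeeze=20)

```text
time_s: 12.55
ee_pos: [0.5193, -0.011, 0.0918]
ee_rot: [0.828, 0.561, 0.0, 0.0]
ft_force: [-0.9, 0.7, 2.3]
grip_width: 0.0119
```

```bash
python3 st.py
```

```text
12.55 bin mm 1.7212916057920495 -0.7296491106104946 91.81551295019973 toolx yaw 68.23148882042265 [8.27906239e-01 5.60866514e-01 8.21828416e-05 7.97545604e-05] F [-0.85303893  0.74874771  2.26373937] q6 0.23152335167154725 F bin -1.0700953787793204 0.3784104173571734
```

Request:
carry_out(moves=[0,0,2,0,1,0,0,4,0,1,0,0,6,0,1,0,0,7,0,1,0,0,8,0,1,0,0,8,0,1])

```text
time_s: 13.05
ee_pos: [0.5194, -0.011, 0.0839]
ee_rot: [0.828, 0.561, 0.0, 0.0]
ft_force: [-2.2, 1.4, 8.4]
grip_width: 0.0118
```

```bash
python3 st.py
```

```text
13.05 bin mm 1.7713295217272704 -0.729577561416303 83.87245684245893 toolx yaw 68.22711472675932 [8.27927643e-01 5.60834909e-01 1.01081667e-04 1.13627300e-04] F [-2.1527079   1.42510848  8.41004261] q6 0.23162123709436672 F bin -2.527998227462432 0.5237465569223817
```

Request:
carry_out(moves=[0,0,1,0,1,0,0,2,0,1,0,0,3,0,1,0,0,3,0,1,0,0,3,0,1])

```text
time_s: 13.47
ee_pos: [0.5194, -0.011, 0.0822]
ee_rot: [0.828, 0.561, 0.0, 0.0]
ft_force: [-7.3, 2.4, 27.7]
grip_width: 0.0118
```

```bash
python3 st.py
```

```text
13.4667 bin mm 1.7920431112304809 -0.6622411469019205 82.16291081546562 toolx yaw 68.22802636126468 [8.27923034e-01 5.60841395e-01 4.57548997e-04 4.13221123e-04] F [-7.27729319  2.39975902 27.71736792] q6 0.23164845344545482 F bin -7.648056895621912 -0.47441037795016605
```

Request:
carry_out(moves=[0,-0.5,0,0,1,0,-1,0,0,1,0,-1,0,0,1], squeeze=30)

```text
time_s: 13.72
ee_pos: [0.5194, -0.0109, 0.0822]
ee_rot: [0.828, 0.561, 0.001, 0.001]
ft_force: [-3.2, -1.6, 24.7]
grip_width: 0.0117
```

```bash
python3 st.py;python3 -c "
from h import *
crop('scene',300,400,150,230,7,'pics/s11.png')"
```

```text
13.7167 bin mm 1.7657277882927829 -0.6205529912926344 82.22094647306503 toolx yaw 68.23483454202777 [0.82788864 0.56088986 0.00118576 0.001246  ] F [-3.19370964 -1.57447276 24.72269943] q6 0.23205494020776538 F bin -2.3806055917427926 -2.647916677485873
```

View pics/s11.png

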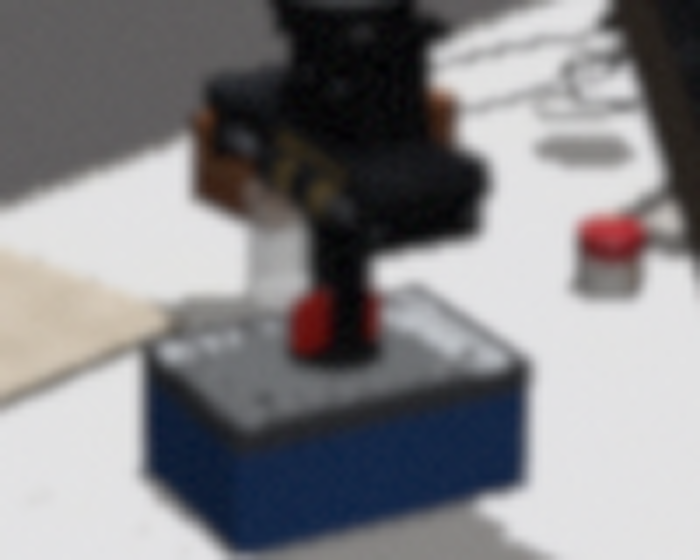

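Request:
carry_out(moves=[0,-1,0,4,1,0,-1,0,9,1,0,-1,0,14,1,0,-1,0,19,1,0,-1,0,24,1,0,-1,0,29,1,0,-1,0,34,1,0,-1,0,34,1])

```text
time_s: 14.43
ee_pos: [0.5184, -0.0102, 0.0822]
ee_rot: [0.957, 0.292, 0.001, 0.001]
ft_force: [-3.2, 3.5, 24.8]
grip_width: 0.012
```

```bash
python3 st.py;python3 -c "
from h import *
print(r.read_state()['torque'],r.read_state()['ee_pos'])"
```

```text
14.4333 bin mm 0.5799052005023649 -0.30391735249066765 82.20922019506881 toolx yaw 33.90899300911668 [9.56535489e-01 2.91611774e-01 1.45903137e-03 5.50933506e-04] F [-3.1760215   3.47128636 24.8399978 ] q6 0.8314053255346879 F bin -4.238015051753579 2.0435679610047197
[ 0.60094815  0.72670817 -0.02905154] [ 0.51842557 -0.01019754  0.08220922]
```

Request:
carry_out(moves=[0,0,0,4,1,0,0,0,8,1,0,0,0,12,1,0,0,0,16,1,0,0,0,16,1])

```text
time_s: 14.85
ee_pos: [0.5182, -0.0097, 0.0822]
ee_rot: [0.988, 0.156, 0.001, 0.0]
ft_force: [-4.1, 6.9, 25.2]
grip_width: 0.012
```

```bash
python3 st.py;python3 -c "
from h import *
print(r.read_state()['torque'],r.read_state()['ee_pos'])"
```

```text
14.85 bin mm 0.1608884919285868 0.04548821824569761 82.18157977923354 toolx yaw 17.968182879916466 [9.87730909e-01 1.56160090e-01 1.29507473e-03 2.52522491e-07] F [-4.11147041  6.92412466 25.15132865] q6 1.1095359377828191 F bin -6.388839196557901 4.902083746140401
[ 1.38221709  0.8662787  -0.03924841] [ 0.51816628 -0.00971751  0.08218158]
```

Request:
carry_out(moves=[0,0,0,5,1,0,0,0,10,1,0,0,0,15,1,0,0,0,20,1,0,0,0,25,1,0,0,0,29,1,0,0,0,32,1,0,0,0,32,1])

```text
time_s: 15.52
ee_pos: [0.5181, -0.0087, 0.0822]
ee_rot: [0.993, -0.122, 0.001, -0.001]
ft_force: [-3.1, 16.4, 27.0]
grip_width: 0.012
```

```bash
python3 st.py;python3 -c "
from h import *
print(r.read_state()['torque'],r.read_state()['ee_pos'])"
```

```text
15.5167 bin mm -0.267394456515777 0.9607027288721949 82.18619802356154 toolx yaw -13.99465622916941 [ 9.92550710e-01 -1.21822920e-01  1.13767803e-03 -9.84633630e-04] F [-3.06831435 16.44205438 27.003753  ] q6 1.6670552164830572 F bin -8.954936534509006 14.126741192973908
[ 3.1339727   0.65567554 -0.00920487] [ 0.5181085 -0.0087087  0.0821862]
```

Request:
carry_out(moves=[0,-1,-1,0,1,0,-1.5,-2,0,1,0,-1.5,-3,0,1,0,-1.5,-3,0,0.8,0,-1.5,-3,0,0.65,0,-1.5,-3,0,0.65,0,-1.5,-3,0,0.65,0,-1.5,-3,0,0.65,0,-1.5,-15,0,0.65,0,-1.5,-40,0,0.65,0,-1.5,-70,0,0.65,0,-1.5,-100,0,0.65,0,-1.5,-120,0,0.65,0,-1.5,-120,0,0.65])

```text
time_s: 16.68
ee_pos: [0.5193, -0.0091, 0.2044]
ee_rot: [0.993, -0.12, 0.003, 0.0]
ft_force: [1.0, 0.8, -0.7]
grip_width: 0.0334
```

```bash
python3 st.py;python3 -c "
from h import *
crop('scene',300,400,150,230,7,'pics/s12.png')"
```

```text
16.6833 bin mm 0.9410535190583714 1.0677597604004854 204.41943186191185 toolx yaw -13.76422498912953 [ 9.92789806e-01 -1.19826295e-01  3.16899808e-03  1.35331995e-04] F [ 0.98911745  0.79138539 -0.73658422] q6 1.6664952856180903 F bin 0.6244864510607364 1.1021165252332241
```

View pics/s12.png

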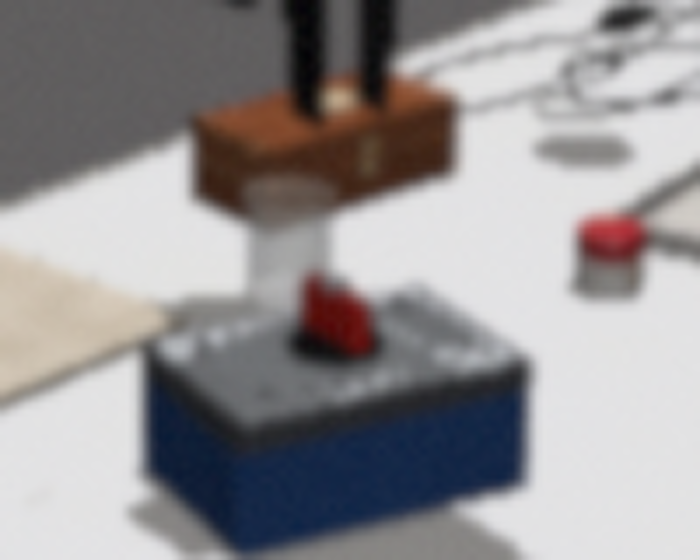

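Request:
carry_out(moves=[0,20,0,0,0.65,0,45,0,0,0.65,0,75,0,0,0.65,-10,105,0,0,0.65,-20,135,0,0,0.65,-30,165,0,0,0.65,-40,190,0,0,0.65,-45,200,0,0,0.65,-45,200,0,0,0.65])

```text
time_s: 17.48
ee_pos: [0.4252, -0.1935, 0.1997]
ee_rot: [0.993, -0.121, -0.001, -0.0]
ft_force: [1.7, 0.3, -0.2]
grip_width: 0.0333
```

```bash
python3 -c "
from h import *
crop('top',290,390,165,245,7,'pics/t13.png')
crop('scene',300,400,160,240,7,'pics/s13.png')
cv2.imwrite('pics/full13.png',r.snapshot('top')[:,:,::-1])"
```

```text
(no output)
```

View pics/t13.png

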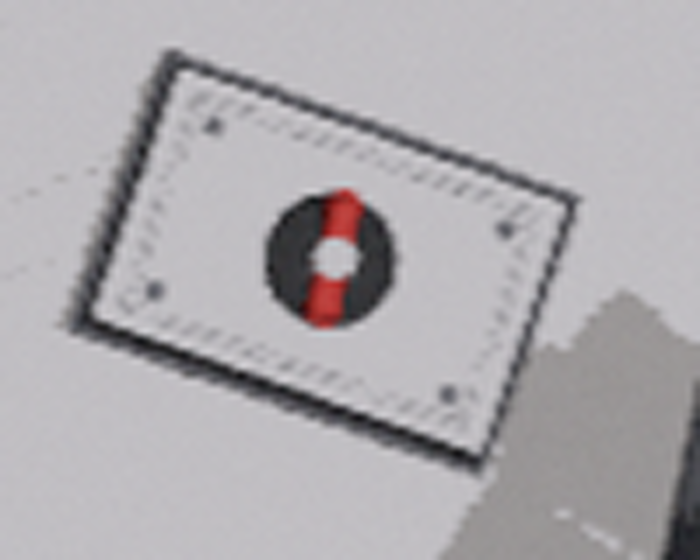

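View pics/s13.png

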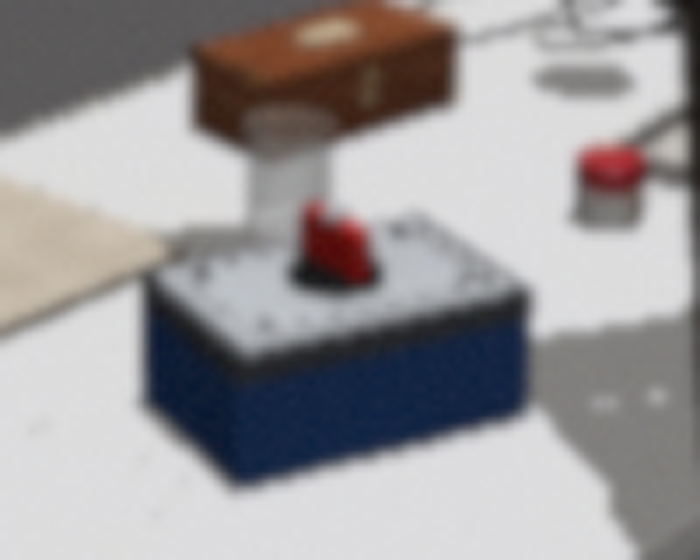

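View pics/full13.png

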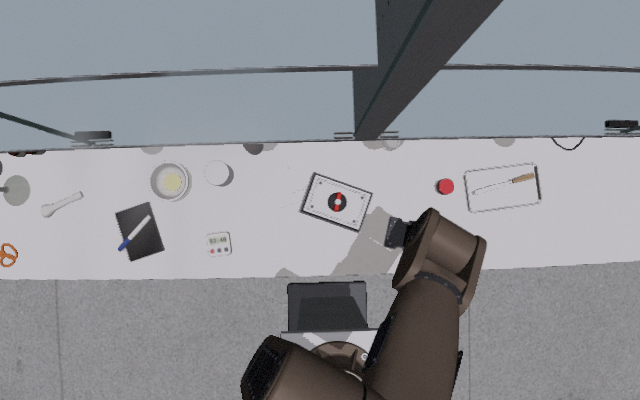

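```bash
python3 - <<'E'
from bf import *
p=onz("top",c2([[346,192],[322,325]]),.112);d=p[0]-p[1];print("bar ang",np.degrees(np.arctan2(d[1],d[0])),np.linalg.norm(d), "bin y 68.2")
print(bf(onz('top',c2([[213,126],[506,230],[447,396],[154,290]]),.076)).mean(0), bf(onz('top',c2([[335,258]]),.112)))
# plate-top height: scene screw near (265,323) & top screw (154,290)
for a,f in (([335,258],[331,218]),):
    o1,d1=ray("top",c2([a]))
    for z in(.117,.112,.109): print(z,(proj("scene",onz("top",c2([a]),z))+.43-[300,160])*7)
a,b=cv2.imread('pics/s8.png').astype(int),cv2.imread('pics/s13.png').astype(int)
for im in(a,b):
    # disc bottom: dark rows at column 335
    g=im[240:310,325:345].mean((1,2)).round().astype(int);print(g[::3])
s=r.read_state();print(s['time_s'],s['ft_force'],np.abs(s['joint_vel']).max())
E
```

```text
bar ang -11.933796536620688 0.05084591376975698 bin y 68.2
[ 1.775 -1.3  ] [[ 2.  -1.1]]
0.117 [[337.77027219 202.92997213]]
0.112 [[337.86161117 211.65363194]]
0.109 [[337.91624918 216.8737194 ]]
[ 44  43  43  41  40  38  36  34  31  28  29  29  39  55  75 103 124 148
 162 172 179 179 178 176]
[ 39  37  36  36  35  34  34  35  33  32  30  28  29  28  30  42  55  79
 100 124 146 160 172 175]
17.6333 [0.90199833 0.34151568 0.78823986] 0.014038602804143704
```

```bash
python3 -c "
import cv2,numpy as np
a=cv2.imread('pics/s8.png')[170:380,140:540];b=cv2.imread('pics/s13.png')[170:380,140:540]
cv2.imwrite('pics/cmp.png',cv2.resize(np.vstack([a,b]),None,fx=1.4,fy=1.4))"
```

```text
(no output)
```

View pics/cmp.png

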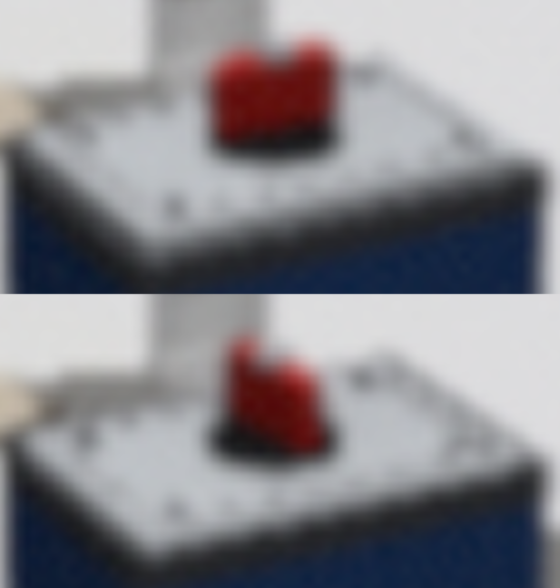

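```bash
python3 -c "
from rig import r
print(r.hand_in())"
```

```text
the job is handed in; nothing more can be done
None
```

I pushed the cover home by its right edge and then its near edge. I then gripped the wing knob, pressed the cover down onto its ledge and turned the knob clockwise. Finally I let go, moved the arm clear and handed the job in at about 17.6 s; no verdict is reported.

- **Pressing:** the downward force was about 25–28 N, well past the 10.5 N at which the seal meets its ledge.
- **Turning:** the tool turned 82° (1.43 rad). The torque stayed at or below the knob's own friction, so the tongue did not strike the lips.
- **Final pictures:**
  - The knob bar lies about 80° (1.40 rad) from the bin's y, against the 1.2 rad needed.
  - The cover centre is about 2.2 mm from the bin's, within the 4.5 mm limit.
  - The knob sits about 4 mm lower than when unpressed. That is clear of the 3 mm needed, but it is only a rough reading from one view.
- **Checks that failed or were missing:**
  - One automatic measurement of the cover and rim outlines failed, so I used corner and screw positions read by eye instead.
  - I judged level only by eye.
  - I saw no bystander shifted in the last top view, but I did not measure them. The arm hid the blue-lidded jar there; the fingertips were about 0.2 m up at that point.

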